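Stand the air regulator in the vise, set its sunken knob and pull it to lock

ROBOT

A 6-joint arm with a two-finger parallel gripper is mounted at the origin on the work surface. World frame = base frame: x ahead of the robot, y to its left, z up, the work surface at z = 0. Lengths are in m, angles in rad, forces in N, time in s.
With the tool pointing down it reaches from about 0.25 to 0.85 m from the base axis. Payload 12.5 kg.
Tool frame: the origin (TCP) lies midway between the tips of the shut fingers; the grasp point (between the pads) lies r.tcp_to_grasp behind it (r.tcp_to_grasp is the distance from the TCP to the grasp point, in m); y points along the fingers, z is the direction in which the jaws open and shut, and the axes are right-handed (so a half turn about y gives the same grasp; the last joint's range is limited). The gripper opens to 93 mm and grips with 3 to 60 N. Pads are 15 mm wide; open, the fingers measure 128 mm over their backs; the gripper's body (75 mm by 188 mm) begins 65 mm behind the grasp point.
Start: joints at [1.202, 0.351, 1.652, -0, 1.139, -0.085], TCP at [0.154, 0.528, 0.219] pointing down, gripper open.
Joint ranges: [-2.75, 2.75], [-0.79, 2.1], [0.01, 2.65], [-1.57, 4.71], [0.07, 3.14], [-2.87, 2.87]. Speed limits (rad/s): [2.22, 2.22, 2.79, 3.14, 3.14, 3.14].

INTERFACE

Orientations are given as a 3x3 rotation matrix whose columns are the frame's x, y, z axes.
In Python, from cell import r gives the robot as it stands.
- The arm moves only by the tool carry_out, never from a script. Its argument "deltas" is a list of rows, each an object with "delta_pos": the shift along the tool's x, y, z in cm, a list of three; "roll": the turn about the tool's y in degrees. A call has 1 to 8 rows; each row is the pose to reach, as a shift and turn from the pose commanded when the call began, along the tool's axes at that moment; what a row does not reach only later rows make up. A row lasts 1/12 s, in which the tool goes at most 41.7 mm and 7.16 degrees, less where a joint would pass 70% of its speed; a pose out of reach is approached as far as the arm can. A call with a gripper value outside its range is refused whole. "jaw" is the closure in counts, from 0 (fully open) to 255 (shut), set as the call begins (left out, the last holds). The fingers move at their own pace and stop on an object; "newtons" is the grip in N (left out, the last holds). Time passes only in rows, so rows that repeat a pose let the fingers close. It gives the time, the measured TCP pose, the force and the opening at its end, in the units of the state.
- r.state(): the state, without advancing time (a new reading comes with each control period).
- r.capture(name): name is "scene" or "top"; returns the picture (420x560x3 uint8, red, green, blue); there is no depth.
- r.camera_model(name): a dict with "fx", "fy", "cx", "cy" (pixels), "camera_from_world" (4x4, takes a point from world to camera coordinates). Camera axes: x right, y down, z forward; pixel columns grow to the right and rows downward; lengths in m; the calibration is good to about 2 mm. A picture is of the moment at which its call begins. camera_model takes no time and is no camera call.
- r.close_job(): hands the job in, once; it reports no verdict.
Trained networks look in the newest picture that a camera, given by its name, has taken for a name from the list of things; names that differ only in an ending like _2 or _b are one class to them, and where a whole thing is asked for, a point or a joint stands for the part that bears it (a point fixed in the world has none). Each returns a list of dicts, best first, with "p" (0 to 1); they miss things now and then, are a little off and sometimes report something else, mostly with a low value. They report only what shows in the picture. A call takes as long as a camera call. They do not tell look-alikes from the thing itself.
- r.search_frame(camera, target): "xy" ([column, row] in pixels, amid what is visible of it).
The state is a dict: "t": time; "joint_positions": joint angles; "dq": joint speeds; "effort": joint torques, N m; "ee_pos": TCP position; "tcp_rot": TCP orientation; "force": force on the tool from outside, world axes, zero at the start; "moment": the same for the moment, N m; "finger_gap": finger opening in m.
Only numpy, scipy, OpenCV 4.12 (cv2) and the standard library are available. Lean on these libraries where they do the work, as an engineer would, in place of code of your own. Each camera call takes 0.05 s, during which the arm holds its last target. There are 200 camera calls.

TASK

Carry the grey air regulator by its red handle to the low blue machine vise and lower it between the jaws, without dropping it, so that it stands upright on the vise bed about centred along the jaws. Then turn the black knob down in its well clockwise until the white pointer is on the middle of the green mark, and only then pull the knob straight up to its stop so that it is locked, leaving the regulator standing in the vise. Leave everything else on the bench where it is.

Things in the scene. Friction and masses are not known exactly. Their poses are not given: they have to be found in the camera images.
- regulator_center (a point): Centre (half-way up) of the loose grey air regulator, 178 long, 92 wide, 86 mm high, 0.78-0.98 kg. x along its length towards the red handle and brass port, z up. Stands on an aluminium keel 130 long (x -65 to 65), 50 wide, 32 mm high. Above its -x end a round cup, 92 mm across, axis at x -35, rim 43 mm above this point; the well in it is 78 mm across, 46 deep. A gauge sticks out 12 mm at -x.
- regulator_handle (a point): Grip point of the red handle: an upright plate 14 mm thick along the regulator's x, 60 mm long along its y; the deck is 26 mm below this point, the handle's top 16 mm above. It stands 46 mm from the regulator's centre towards +x, with 28 mm free between it and the cup: fingers only partly open. Same axes as the regulator.
- dial_grip (a point): Grip point of the black knob, on its upright turning axis, 12 mm below its top, 26 mm above the well floor; rises with it. An upright bar 44 mm long (x axis, towards the end with the white pointer line), 18 mm thick (y), 36 mm high; top 8 mm below the cup rim while pushed in. 30 mm free between each flat side and the well wall, so fingers go in only partly open.
- regulator_mark (a point): The green mark on top of the cup rim, 42.5 mm from the knob axis on the regulator's -y side; a green stripe runs down the well wall below it.
- dial (a joint): Turn of the knob in rad, growing clockwise seen from above. 2.5 when the pointer is on the green mark; starts between 0 and 0.7; stops at -0.15 and 3.0. Stiff (about 0.08 N m), stays where it is left. The mark is reached within 0.12.
- pull (a joint): How far the knob is pulled up (m): 0 pushed in, as at the start; 0.012 at its upper stop, locked above 0.009. About 2.5 N of friction, stays where left; pulling on past the stop lifts the regulator. The knob also turns when out, but must not be out while off the mark.
- vise: Low blue machine vise fixed to the bench, 150 x 170 mm; origin at the centre of its underside, x along the jaws, z up. Steel bed 30 mm above the bench; two jaws 110 mm long stand 26 mm above the bed, 60 mm apart (y -30 to 30), open at both ends. The keel goes between them, lengthwise along the jaws, either way round. A screw and bar stick out to 125 mm at -y.
- grinder: Bystander: black and steel angle grinder, 275 mm long, lying on the bench.
- hammer: Bystander: hammer, 280 mm long.
- file: Bystander: file with blue handle, 190 mm long, 17 mm high, lying between the vise and the regulator.
- spray: Bystander: yellow spray can, 56 mm across, 170 mm high.
- workpiece: Bystander: piece of steel angle, 100 mm long, 56 mm high.
- disc: Bystander: grinding disc, 100 mm across, 6 mm thick, flat on the bench.
Mind the look-alikes: they are no part of the job. What is shaped like the part that bears regulator_center but pink is not meant.

How it is judged:
By the outcome, as a careful person would: the job done as asked, in the order asked, and still so for the second after the job is handed in, with the robot touching nothing.
It also fails if it takes over 72 s, if anything falls off the work surface, if the arm or the gripper's body presses on something with over 40 N, if the wrist force passes 120 N, or if a joint passes its speed limit or range.

## Working session

There is one attempt and no reset: what is moved stays moved. The work goes in short steps, Python scripts to look and compute and a tool call to move; the robot and the scene stay as the last step left them, time stands still between calls to the robot, and variables do not carry over. Pictures are saved under pics/ and viewed, about 8 in all and at most 12, crops included, and the job is handed in when it is done.

Besides the shell and the picture viewer there is one more tool, called after "Request:" by a JSON object that holds its "method" and its "body". carry_out: Moves the arm, as the interface text tells. Its arguments: {"type":"object","properties":{"deltas":{"type":"array","items":{"type":"object","properties":{"delta_pos":{"type":"array","items":{"type":"number"}},"roll":{"type":"number"}}}},"jaw":{"type":"number"},"newtons":{"type":"number"}},"required":["deltas"]}

```bash
ls; mkdir -p pics
cat > h.py <<'E'
import numpy as np,cv2
from cell import r
def snap(c,f):
    im=r.capture(c); cv2.imwrite('pics/'+f,cv2.cvtColor(im,cv2.COLOR_RGB2BGR)); return im
def ray(c,px,z):
    m=r.camera_model(c);T=np.array(m['camera_from_world']);R=T[:3,:3];o=-R.T@T[:3,3]
    d=R.T@np.array([(px[0]-m['cx'])/m['fx'],(px[1]-m['cy'])/m['fy'],1]);return o+d*(z-o[2])/d[2]
def proj(c,p):
    m=r.camera_model(c);T=np.array(m['camera_from_world']);q=T[:3,:3]@np.array(p)+T[:3,3]
    return np.array([m['fx']*q[0]/q[2]+m['cx'],m['fy']*q[1]/q[2]+m['cy']])
E
python3 - <<'E'
from h import *
a=snap('top','t1.png');b=snap('scene','s1.png')
cv2.imwrite('pics/b1.png',cv2.resize(cv2.cvtColor(np.vstack([a,b]),cv2.COLOR_RGB2BGR),None,fx=.71,fy=.71))
for c in('top','scene'):
  m=r.camera_model(c);T=np.array(m['camera_from_world']);print(c,m['fx'],(-T[:3,:3].T@T[:3,3]).round(3))
  print(T.round(3))
  for n in('regulator_center','regulator_handle','dial_grip','regulator_mark','vise'):
    print(n,[(np.round(d['xy']).tolist(),round(d['p'],2)) for d in r.search_frame(c,n)[:4]])
s=r.state();print(s['t'],s['ee_pos'],s['tcp_rot'],s['finger_gap'],r.tcp_to_grasp)
E
```

```text
pics
top 439.9512096952279 [ 0.331 -0.067  1.272]
[[-0.009 -1.     0.017 -0.085]
 [-0.98   0.006 -0.197  0.576]
 [ 0.197 -0.018 -0.98   1.18 ]
 [ 0.     0.     0.     1.   ]]
regulator_center [([457.0, 287.0], 0.97), ([322.0, 229.0], 0.69)]
regulator_handle [([456.0, 286.0], 0.74), ([322.0, 230.0], 0.69)]
dial_grip [([455.0, 281.0], 0.77), ([408.0, 206.0], 0.66), ([325.0, 234.0], 0.63)]
regulator_mark [([324.0, 230.0], 0.73), ([456.0, 286.0], 0.65)]
vise [([191.0, 224.0], 0.85)]
scene 521.5089522261218 [1.839 0.418 0.952]
[[-0.374  0.927  0.005  0.295]
 [ 0.5    0.206 -0.841 -0.205]
 [-0.781 -0.312 -0.541  2.081]
 [ 0.     0.     0.     1.   ]]
regulator_center [([178.0, 160.0], 0.91), ([247.0, 207.0], 0.82)]
regulator_handle [([178.0, 161.0], 0.93), ([249.0, 207.0], 0.92)]
dial_grip [([246.0, 192.0], 0.46)]
regulator_mark [([179.0, 158.0], 0.98), ([248.0, 206.0], 0.9)]
vise [([354.0, 240.0], 0.84), ([245.0, 192.0], 0.55), ([250.0, 207.0], 0.2)]
0.6 [0.15396373 0.52797328 0.21862395] [[ 9.59999257e-01 -6.56974301e-06  2.80002546e-01]
 [-2.80002546e-01 -4.99554704e-05  9.59999256e-01]
 [ 7.68071051e-06 -9.99999999e-01 -4.97967593e-05]] 0.09248026404170312 0.0188
```

View pics/t1.png

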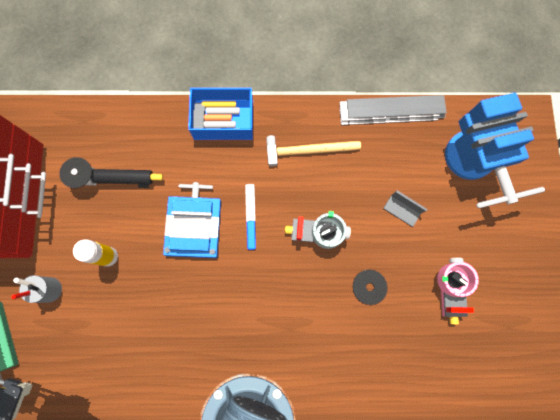

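View pics/s1.png

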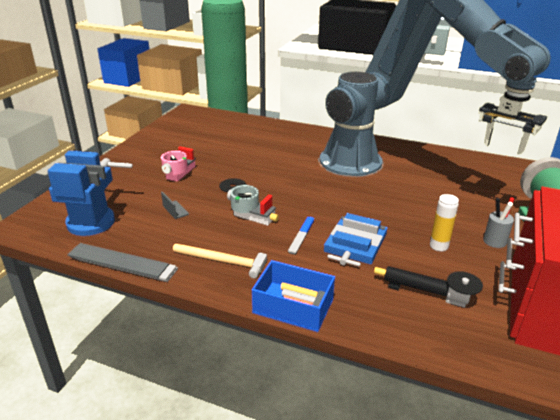

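Top picture: the grey regulator is at (322,230), its red handle at (300,230), and its green mark at (331,214). The look-alikes are the pink regulator at (457,287), and the tall blue vise at (490,140) versus the low vise at (192,227). I choose the grey regulator and the low vise, and check them in a close crop.

Run:
```python
import cv2
a=cv2.imread('pics/t1.png')[175:265,155:365]; cv2.imwrite('pics/c1.png',cv2.resize(a,None,fx=3.8,fy=3.8,interpolation=cv2.INTER_CUBIC))
```

```text
(no output)
```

View pics/c1.png

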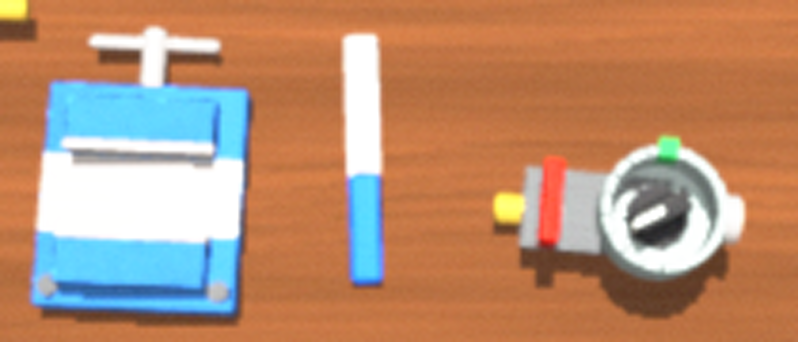

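The crop confirms the grey regulator: cup axis at crop (664,208), mark (669,148), handle (551,201). The handle points towards the low vise, whose plate corners are at (52,82), (249,90), (238,313) and (33,303).

Run:
```python
from h import *
f=lambda u,v:(155+(u+.5)/3.8-.5,175+(v+.5)/3.8-.5)
for n,p,z in[('cup',(664,208),.086),('mark',(669,148),.086),('handle',(551,201),.086),('handleA',(555,160),.086),('handleB',(550,243),.086),('ptr0',(635,225),.078),('ptr1',(665,208),.078),('jawUin',(138,148),.056),('jawLin',(133,240),.056)]+[('v%d'%i,p,.03) for i,p in enumerate([(52,82),(249,90),(238,313),(33,303)])]:
    print(n,ray('top',f(*p),z).round(4))
def mask(im,box):
    hsv=cv2.cvtColor(im,cv2.COLOR_RGB2HSV);m=((hsv[...,0]<8)|(hsv[...,0]>172))&(hsv[...,1]>180)&(hsv[...,2]>120)
    x0,y0,x1,y1=box;k=np.zeros_like(m);k[y0:y1,x0:x1]=m[y0:y1,x0:x1];v,u=np.nonzero(k);return u.min(),u.max(),v.min(),v.max(),u.mean(),v.mean()
for c,p,b in(('top','t1.png',(285,210,310,250)),('scene','s1.png',(250,185,285,220))):
    print(c,mask(cv2.cvtColor(cv2.imread('pics/'+p),cv2.COLOR_BGR2RGB),b))
# predicted scene px of handle top ends at different z
```

```text
cup [ 0.5126 -0.225   0.086 ]
mark [ 0.5564 -0.23    0.086 ]
handle [ 0.5182 -0.1438  0.086 ]
handleA [ 0.5481 -0.1473  0.086 ]
handleB [ 0.4878 -0.1426  0.086 ]
ptr0 [ 0.5015 -0.2047  0.078 ]
ptr1 [ 0.5138 -0.2268  0.078 ]
jawUin [0.5645 0.1585 0.056 ]
jawLin [0.4961 0.1601 0.056 ]
v0 [0.6208 0.2299 0.03  ]
v1 [0.6138 0.0806 0.03  ]
v2 [0.4447 0.0858 0.03  ]
v3 [0.4533 0.2371 0.03  ]
top (np.int64(297), np.int64(303), np.int64(216), np.int64(239), np.float64(299.6296296296296), np.float64(227.1851851851852))
scene (np.int64(260), np.int64(272), np.int64(194), np.int64(213), np.float64(265.9177215189873), np.float64(203.0759493670886))
```

Run:
```python
from h import *
h=np.array([.518,-.1435]);th=np.radians(85.3);x=np.array([np.cos(th),np.sin(th)]);y=np.array([-x[1],x[0]])
cup=np.array([.5126,-.225])
for zt in(.076,.086,.096):
    P=[np.r_[h+a*x+b*y,z] for a in(-.007,.007) for b in(-.03,.03) for z in(zt,zt-.042)]
    q=np.array([proj('scene',p) for p in P]);t=np.array([proj('top',p) for p in P[::2]])
    print(zt,q.min(0).round(1),q.max(0).round(1),'top',t.min(0).round(1),t.max(0).round(1))
C=[np.array([*(cup+.046*np.array([np.cos(a),np.sin(a)])),.086]) for a in np.linspace(0,6.28,60)]
for c in('scene','top'):
    q=np.array([proj(c,p) for p in C]);print(c,q.min(0).round(1),q.max(0).round(1))
b=cv2.imread('pics/s1.png')
t=b[165:240,215:315].copy();cv2.imwrite('pics/c2.png',cv2.resize(t,None,fx=7,fy=7,interpolation=cv2.INTER_CUBIC))
```

```text
0.076 [260.7 195.6] [273.2 216.4] top [296.  217.3] [302.5 239.2]
0.086 [260.6 193. ] [273.2 213.8] top [296.2 216.6] [302.7 238.7]
0.096 [260.6 190.4] [273.2 211.2] top [296.4 216. ] [303.  238.2]
scene [230.5 185.1] [258.7 199.3]
top [312.6 212.8] [346.2 246.1]
```

View pics/c2.png

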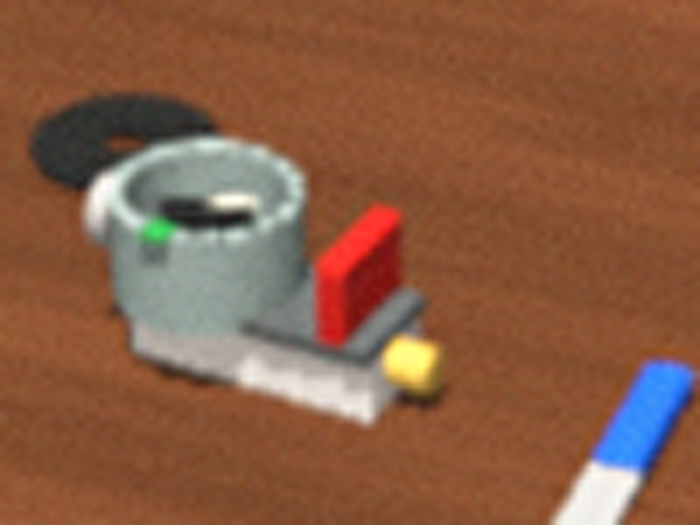

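Request:
{"method": "carry_out", "body": {"deltas": [{"delta_pos":[0,-3,0],"roll":-6},{"delta_pos":[0,-6,0],"roll":-11.6}], "jaw": 188, "newtons": 30}}

```text
t: 0.77
ee_pos: [0.1537, 0.5272, 0.2782]
tcp_rot: [[0.997, -0.001, 0.077], [-0.077, -0.003, 0.997], [-0.001, -1.0, -0.003]]
force: [0.1, -0.2, 0.0]
finger_gap: 0.084
```

In the scene crop the cup rim top is at row 185 and the handle top at row 194. Both match a height of 0.086, so the grip point is at z≈0.069. Next I move above the handle.

Request:
{"method": "carry_out", "body": {"deltas": [{"delta_pos":[2,0,-3]},{"delta_pos":[4,0,-6]},{"delta_pos":[6,0,-9.2]},{"delta_pos":[8,0,-12.3]},{"delta_pos":[10,0,-15.3]},{"delta_pos":[12,0,-18.4]},{"delta_pos":[14,0,-21.5]}]}}

```text
schema error: expected keys delta_pos, roll
```

Request:
{"method": "carry_out", "body": {"deltas": [{"delta_pos":[2,0,-3]},{"delta_pos":[4,0,-6]},{"delta_pos":[6,0,-9.2]},{"delta_pos":[8,0,-12.3]},{"delta_pos":[10,0,-15.3]},{"delta_pos":[12,0,-18.4]},{"delta_pos":[14,0,-21.5]}]}}

```text
schema error: expected keys delta_pos, roll
```

Request:
{"method": "carry_out", "body": {"deltas": [{"delta_pos":[2,0,-3]},{"delta_pos":[4,0,-6]},{"delta_pos":[6,0,-9.2]},{"delta_pos":[8,3,-12.3]},{"delta_pos":[10,6,-15.3]},{"delta_pos":[12,9,-18.4]},{"delta_pos":[13.7,11,-21]},{"delta_pos":[13.7,11,-21]}]}}

```text
schema error: expected keys delta_pos, roll
```

Request:
{"method": "carry_out", "body": {"deltas": [{"delta_pos":[2,0,-3],"roll":0},{"delta_pos":[4,0,-6],"roll":0},{"delta_pos":[6,0,-9.2],"roll":0},{"delta_pos":[8,0,-12.3],"roll":0},{"delta_pos":[10,0,-15.3],"roll":0},{"delta_pos":[12,0,-18.4],"roll":0},{"delta_pos":[14,0,-21.5],"roll":0}]}}

```text
t: 1.35
ee_pos: [0.2764, 0.3008, 0.2788]
tcp_rot: [[0.997, 0.0, 0.081], [-0.081, 0.0, 0.997], [0.0, -1.0, 0.0]]
force: [0.8, 0.7, 0.5]
finger_gap: 0.0376
```

Request:
{"method": "carry_out", "body": {"deltas": [{"delta_pos":[2,0,-3],"roll":0},{"delta_pos":[4,0,-6],"roll":0},{"delta_pos":[6,0,-9.2],"roll":0},{"delta_pos":[8,0,-12.3],"roll":0},{"delta_pos":[10,0,-15.3],"roll":0},{"delta_pos":[12,0,-18.4],"roll":0},{"delta_pos":[14,0,-21.5],"roll":0}]}}

```text
t: 1.93
ee_pos: [0.3986, 0.0749, 0.2789]
tcp_rot: [[0.997, 0.001, 0.081], [-0.081, 0.0, 0.997], [0.001, -1.0, 0.0]]
force: [1.7, 1.5, 0.1]
finger_gap: 0.0245
```

Request:
{"method": "carry_out", "body": {"deltas": [{"delta_pos":[2,0,-3],"roll":0},{"delta_pos":[4,0,-6],"roll":0},{"delta_pos":[6,0,-9.2],"roll":0},{"delta_pos":[8,3,-12.3],"roll":0},{"delta_pos":[10,6,-15.3],"roll":0},{"delta_pos":[12,9,-18.4],"roll":0},{"delta_pos":[13.7,11,-21],"roll":0},{"delta_pos":[13.7,11,-21],"roll":0}]}}

```text
t: 2.6
ee_pos: [0.5177, -0.1467, 0.1651]
tcp_rot: [[0.997, -0.003, 0.083], [-0.083, 0.001, 0.997], [-0.003, -1.0, 0.0]]
force: [-0.9, -0.1, -0.5]
finger_gap: 0.0239
```

Request:
{"method": "carry_out", "body": {"deltas": [{"delta_pos":[0,2,0],"roll":0},{"delta_pos":[0,2,0],"roll":0}]}}

```text
t: 2.77
ee_pos: [0.5162, -0.1436, 0.1458]
tcp_rot: [[0.997, -0.004, 0.082], [-0.082, 0.002, 0.997], [-0.005, -1.0, 0.001]]
force: [-1.2, 0.6, -0.4]
finger_gap: 0.0244
```

Run:
```python
from h import *
a=snap('top','t2.png');b=snap('scene','s2.png')
A=cv2.resize(cv2.imread('pics/t2.png')[190:265,270:370],None,fx=4,fy=4,interpolation=cv2.INTER_CUBIC)
B=cv2.resize(cv2.imread('pics/s2.png')[140:240,215:315],None,fx=4,fy=4,interpolation=cv2.INTER_CUBIC)
A=cv2.copyMakeBorder(A,0,100,0,0,0);cv2.imwrite('pics/c3.png',np.hstack([A,B]))
s=r.state();print(s['t'],s['ee_pos'],s['tcp_rot'].round(4) if hasattr(s['tcp_rot'],'round') else s['tcp_rot'])
g=np.array(s['ee_pos'])
for dy in(-.012,.012):print(proj('scene',g+[0,dy,0]),proj('top',g+[0,dy,0]))
```

```text
2.8667 [ 0.51733712 -0.143321    0.14898741] [[ 9.967e-01 -8.000e-04  8.110e-02]
 [-8.110e-02  4.000e-04  9.967e-01]
 [-8.000e-04 -1.000e+00  3.000e-04]]
[263.50489242 179.8037065 ] [305.57821139 224.01495369]
[270.53382466 181.2287026 ] [296.31508862 224.07381196]
```

View pics/c3.png

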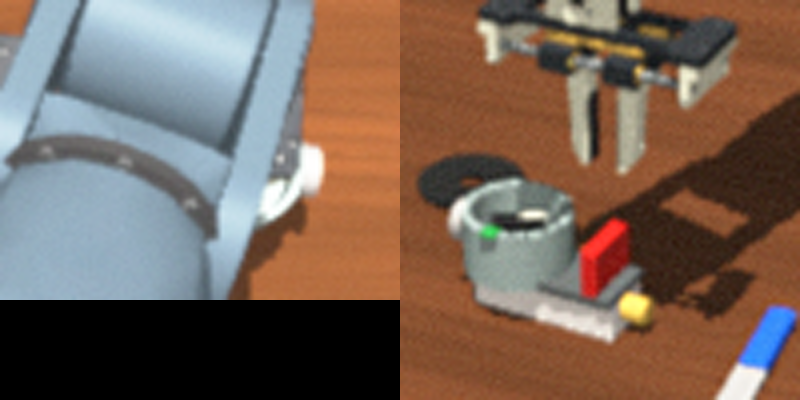

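The scene crop shows the finger tips centred over the red handle (crop x 607 against 605), with the handle about 1.5 mm towards the cup. I shift by that much and descend.

Request:
{"method": "carry_out", "body": {"deltas": [{"delta_pos":[0,1,-0.15],"roll":0},{"delta_pos":[0,2.2,-0.15],"roll":0},{"delta_pos":[0,3.4,-0.15],"roll":0},{"delta_pos":[0,4.6,-0.15],"roll":0},{"delta_pos":[0,5.2,-0.15],"roll":0},{"delta_pos":[0,5.8,-0.15],"roll":0},{"delta_pos":[0,6.4,-0.15],"roll":0},{"delta_pos":[0,7.0,-0.15],"roll":0}]}}

```text
t: 3.53
ee_pos: [0.5178, -0.1453, 0.0788]
tcp_rot: [[0.997, 0.001, 0.081], [-0.081, -0.0, 0.997], [0.001, -1.0, -0.0]]
force: [-0.6, 0.2, -0.2]
finger_gap: 0.0245
```

Request:
{"method": "carry_out", "body": {"deltas": [{"delta_pos":[0,0.5,0],"roll":0},{"delta_pos":[0,1,0],"roll":0},{"delta_pos":[0,1.5,0],"roll":0},{"delta_pos":[0,2,0],"roll":0},{"delta_pos":[0,2.4,0],"roll":0},{"delta_pos":[0,2.8,0],"roll":0},{"delta_pos":[0,2.8,0],"roll":0}]}}

```text
t: 4.12
ee_pos: [0.5171, -0.1452, 0.0499]
tcp_rot: [[0.997, -0.001, 0.081], [-0.081, 0.0, 0.997], [-0.001, -1.0, 0.0]]
force: [-0.2, 0.2, 0.8]
finger_gap: 0.0242
```

Request:
{"method": "carry_out", "body": {"deltas": [{"delta_pos":[0,0,0],"roll":0},{"delta_pos":[0,0,0],"roll":0},{"delta_pos":[0,0,0],"roll":0},{"delta_pos":[0,0,0],"roll":0},{"delta_pos":[0,0,0],"roll":0},{"delta_pos":[0,0,0],"roll":0}], "jaw": 255, "newtons": 45}}

```text
t: 4.62
ee_pos: [0.5174, -0.1452, 0.0508]
tcp_rot: [[0.997, 0.0, 0.081], [-0.081, 0.0, 0.997], [0.0, -1.0, 0.0]]
force: [-1.0, 1.1, 1.2]
finger_gap: 0.0137
```

The handle is gripped, with an opening of 13.7 mm. Now I lift and carry it over the vise.

Request:
{"method": "carry_out", "body": {"deltas": [{"delta_pos":[0,-0.5,0],"roll":0},{"delta_pos":[0,-1.5,0],"roll":0},{"delta_pos":[0,-3,0],"roll":0},{"delta_pos":[0,-4.5,0],"roll":0},{"delta_pos":[0,-6,0],"roll":0},{"delta_pos":[0,-7.5,0],"roll":0},{"delta_pos":[0,-9,0],"roll":0},{"delta_pos":[0,-10,0],"roll":0}]}}

```text
t: 5.28
ee_pos: [0.5175, -0.1453, 0.1523]
tcp_rot: [[0.997, 0.001, 0.081], [-0.081, -0.0, 0.997], [0.001, -1.0, -0.0]]
force: [0.5, -0.4, -7.7]
finger_gap: 0.0135
```

Request:
{"method": "carry_out", "body": {"deltas": [{"delta_pos":[0,0,1],"roll":0},{"delta_pos":[-0.1,0,3],"roll":0},{"delta_pos":[-0.2,0,5.5],"roll":0},{"delta_pos":[-0.3,0,8],"roll":0},{"delta_pos":[-0.4,0,10.5],"roll":0},{"delta_pos":[-0.5,0,13],"roll":0},{"delta_pos":[-0.5,0,15.5],"roll":0},{"delta_pos":[-0.5,0,18],"roll":0}]}}

```text
t: 5.95
ee_pos: [0.5264, 0.0364, 0.15]
tcp_rot: [[0.997, -0.001, 0.081], [-0.081, 0.0, 0.997], [-0.001, -1.0, 0.0]]
force: [0.7, -1.3, -8.9]
finger_gap: 0.0139
```

Request:
{"method": "carry_out", "body": {"deltas": [{"delta_pos":[-0.1,0,2.5],"roll":-0.5},{"delta_pos":[-0.2,0,5],"roll":-1},{"delta_pos":[-0.3,0,7.5],"roll":-1.5},{"delta_pos":[-0.4,0,10],"roll":-2.1},{"delta_pos":[-0.5,0,12.5],"roll":-2.1},{"delta_pos":[-0.6,0,15],"roll":-2.1},{"delta_pos":[-0.6,0,16.5],"roll":-2.1},{"delta_pos":[-0.6,0,17],"roll":-2.1}]}}

```text
t: 6.62
ee_pos: [0.5344, 0.2068, 0.15]
tcp_rot: [[0.999, -0.001, 0.043], [-0.043, 0.0, 0.999], [-0.001, -1.0, 0.0]]
force: [-0.1, -0.8, -7.6]
finger_gap: 0.0138
```

Request:
{"method": "carry_out", "body": {"deltas": [{"delta_pos":[0,1,0],"roll":0},{"delta_pos":[0,2,0],"roll":0},{"delta_pos":[0,2,0],"roll":0},{"delta_pos":[0,2,0],"roll":0}]}}

```text
t: 6.95
ee_pos: [0.5344, 0.2033, 0.1294]
tcp_rot: [[0.999, -0.002, 0.046], [-0.046, -0.001, 0.999], [-0.002, -1.0, -0.001]]
force: [-0.1, -0.3, -7.6]
finger_gap: 0.0139
```

Run:
```python
from h import *
a=snap('top','t3.png');b=snap('scene','s3.png')
A=cv2.resize(cv2.imread('pics/t3.png')[165:285,155:275],None,fx=3.3,fy=3.3,interpolation=cv2.INTER_CUBIC)
B=cv2.resize(cv2.imread('pics/s3.png')[180:280,305:405],None,fx=4,fy=4,interpolation=cv2.INTER_CUBIC)
A=cv2.copyMakeBorder(A,0,4,0,4,cv2.BORDER_CONSTANT)[:400,:400];cv2.imwrite('pics/c4.png',np.hstack([A,B]))
s=r.state();print(s['t'],s['ee_pos'],s['tcp_rot'],s['finger_gap'],s['force'],s['moment'])
```

```text
7.05 [0.53510435 0.20373256 0.13060525] [[ 9.98956158e-01 -1.51261564e-04  4.56789982e-02]
 [-4.56790156e-02 -1.13792326e-04  9.98956162e-01]
 [-1.45905752e-04 -9.99999982e-01 -1.20583024e-04]] 0.013818527768846381 [ 0.469915   -0.02153129 -6.8986926 ] [ 0.47724926 -0.02979404  0.02115783]
```

View pics/c4.png

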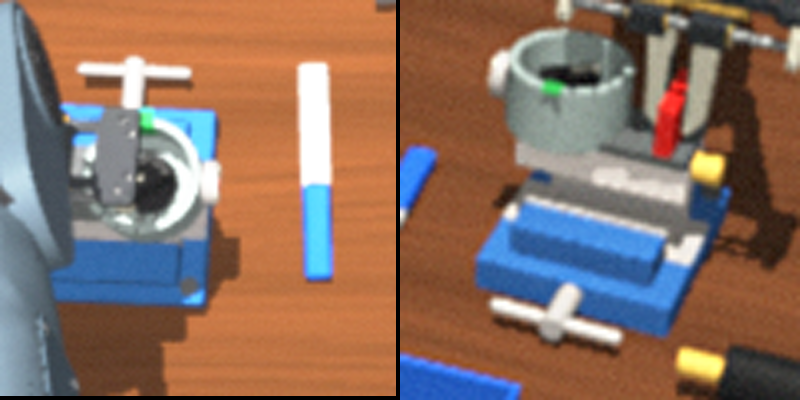

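The regulator hangs level over the vise. I check alignment with an overlay of the expected model on the picture.

```bash
cat >> h.py <<'E'
def overlay(c,f,out,box,sc,reg,vise):
    im=cv2.imread('pics/'+f);x0,y0,x1,y1=box
    im=cv2.resize(im[y0:y1,x0:x1],None,fx=sc,fy=sc,interpolation=cv2.INTER_CUBIC)
    def pl(P,fr,col):
        o,th=np.array(fr[:3]),np.radians(fr[3]);R=np.array([[np.cos(th),-np.sin(th),0],[np.sin(th),np.cos(th),0],[0,0,1]])
        q=np.array([proj(c,o+R@np.array(p)) for p in P]);q=((q-[x0,y0]+.5)*sc-.5).round().astype(int)
        cv2.polylines(im,[q.reshape(-1,1,2)],False,col,1)
    if reg is not None:
        a=np.linspace(0,2*np.pi,60)
        for rad in(.046,.039): pl([(-.035+rad*np.cos(t),rad*np.sin(t),.043) for t in a],reg,(0,255,255))
        pl([(-.035,-.039,.043),(-.035,-.046,.043)],reg,(255,0,255))
        for z in(-.043,-.011): pl([(-.065,-.025,z),(.065,-.025,z),(.065,.025,z),(-.065,.025,z),(-.065,-.025,z)],reg,(0,255,0))
    if vise is not None:
        pl([(-.075,-.085,.03),(.075,-.085,.03),(.075,.085,.03),(-.075,.085,.03),(-.075,-.085,.03)],vise,(0,0,255))
        for s in(-1,1): pl([(-.055,s*.03,.03),(-.055,s*.03,.056),(.055,s*.03,.056),(.055,s*.03,.03)],vise,(255,255,0))
    return im
E
python3 - <<'E'
from h import *
s=r.state();p=np.array(s['ee_pos']);x=np.array(s['tcp_rot'])[:,2]
c=p-.046*x;th=np.degrees(np.arctan2(x[1],x[0]));reg=(c[0],c[1],p[2]-.0505+.043,th);v=(.533,.1584,0,87.4);print(reg)
A=overlay('top','t3.png','',(165,185,245,265),5,reg,v);B=overlay('scene','s3.png','',(315,183,395,263),5,reg,v)
cv2.imwrite('pics/c5.png',np.hstack([A,B]))
E
```

```text
(np.float64(0.5330031114228206), np.float64(0.15778057893743075), np.float64(0.12310525297463959), np.float64(87.38187514869054))
```

View pics/c5.png

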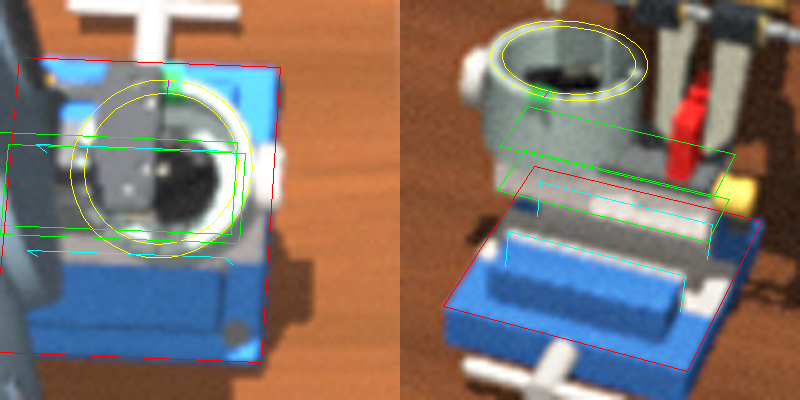

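Run:
```python
from h import *
def green(f,box):
    im=cv2.imread('pics/'+f);h=cv2.cvtColor(im,cv2.COLOR_BGR2HSV).astype(int);x0,y0,x1,y1=box
    m=((h[...,0]>45)&(h[...,0]<80)&(h[...,1]>110)&(h[...,2]>60))[y0:y1,x0:x1];v,u=np.nonzero(m);w=h[y0:y1,x0:x1,1][v,u]
    return len(u),np.average(u,weights=w)+x0,np.average(v,weights=w)+y0
for c,f,b,z,tcp,th in(('top','t1.png',(310,200,350,235),.086,(.5174,-.1452),85.35),('top','t3.png',(180,185,220,215),.166,(.5351,.2037),87.38),
  ('scene','s1.png',(225,190,250,205),.086,(.5174,-.1452),85.35),('scene','s3.png',(330,190,360,215),.166,(.5351,.2037),87.38)):
    n,u,v=green(f,b);w=ray(c,(u,v),z);d=w[:2]-tcp;t=np.radians(th)
    print(c,n,u.round(1),v.round(1),w.round(4),'reg-from-handle',(d@[np.cos(t),np.sin(t)]).round(4),(d@[-np.sin(t),np.cos(t)]).round(4))
```

```text
top 30 330.2 214.1 [ 0.5549 -0.2287  0.086 ] reg-from-handle -0.0802 -0.0441
top 21 198.9 201.7 [0.5742 0.1187 0.166 ] reg-from-handle -0.0831 -0.0429
scene 14 237.2 197.5 [ 0.5528 -0.2325  0.086 ] reg-from-handle -0.0841 -0.0424
scene 17 342.9 201.2 [0.5744 0.1186 0.166 ] reg-from-handle -0.0833 -0.0431
```

The mark measurements from both cameras agree with the grip model to within about 0.5 mm laterally and 2 mm lengthwise. Next I lower it slowly.

Request:
{"method": "carry_out", "body": {"deltas": [{"delta_pos":[0,0.5,0.1],"roll":0},{"delta_pos":[0,1,0.2],"roll":0},{"delta_pos":[0,1.5,0.2],"roll":0},{"delta_pos":[0,2,0.2],"roll":0},{"delta_pos":[0,2.4,0.2],"roll":0},{"delta_pos":[0,2.7,0.2],"roll":0},{"delta_pos":[0,3.0,0.2],"roll":0},{"delta_pos":[0,3.3,0.2],"roll":0}]}}

```text
t: 7.72
ee_pos: [0.5351, 0.2065, 0.0974]
tcp_rot: [[0.999, 0.0, 0.045], [-0.045, 0.0, 0.999], [0.0, -1.0, 0.0]]
force: [0.7, -1.1, -7.3]
finger_gap: 0.0137
```

Request:
{"method": "carry_out", "body": {"deltas": [{"delta_pos":[0,0.3,0],"roll":0},{"delta_pos":[0,0.6,0],"roll":0},{"delta_pos":[0,0.9,0],"roll":0},{"delta_pos":[0,1.2,0],"roll":0},{"delta_pos":[0,1.4,0],"roll":0},{"delta_pos":[0,1.5,0],"roll":0},{"delta_pos":[0,1.5,0],"roll":0}]}}

```text
t: 8.3
ee_pos: [0.535, 0.2064, 0.0824]
tcp_rot: [[0.999, -0.0, 0.045], [-0.045, -0.0, 0.999], [-0.0, -1.0, -0.0]]
force: [0.0, -0.5, -8.3]
finger_gap: 0.0135
```

Request:
{"method": "carry_out", "body": {"deltas": [{"delta_pos":[0,0.1,0],"roll":0},{"delta_pos":[0,0.2,0],"roll":0},{"delta_pos":[0,0.2,0],"roll":0}]}}

```text
t: 8.55
ee_pos: [0.5353, 0.2065, 0.0809]
tcp_rot: [[0.999, 0.001, 0.045], [-0.045, 0.0, 0.999], [0.001, -1.0, 0.0]]
force: [-0.8, 0.7, -5.1]
finger_gap: 0.0141
```

Request:
{"method": "carry_out", "body": {"deltas": [{"delta_pos":[0,0.1,0],"roll":0},{"delta_pos":[0,0.1,0],"roll":0}]}}

```text
t: 8.72
ee_pos: [0.5354, 0.2066, 0.0808]
tcp_rot: [[0.999, 0.001, 0.045], [-0.045, 0.0, 0.999], [0.001, -1.0, 0.0]]
force: [-4.2, 0.4, 5.9]
finger_gap: 0.0137
```

Request:
{"method": "carry_out", "body": {"deltas": [{"delta_pos":[0,0,0],"roll":0},{"delta_pos":[0,0,0],"roll":0},{"delta_pos":[0,0,0],"roll":0},{"delta_pos":[0,0,0],"roll":0},{"delta_pos":[0,0,0],"roll":0}], "jaw": 188}}

```text
t: 9.13
ee_pos: [0.5352, 0.2065, 0.0797]
tcp_rot: [[0.999, 0.0, 0.045], [-0.045, 0.0, 0.999], [0.0, -1.0, 0.0]]
force: [0.0, 0.2, -0.2]
finger_gap: 0.0243
```

Request:
{"method": "carry_out", "body": {"deltas": [{"delta_pos":[0,-1,0],"roll":0},{"delta_pos":[0,-2,0],"roll":0},{"delta_pos":[0,-4,0],"roll":0},{"delta_pos":[0,-6,0],"roll":0},{"delta_pos":[0,-8,0],"roll":0},{"delta_pos":[0,-10,0],"roll":0}]}}

```text
t: 9.63
ee_pos: [0.5351, 0.2065, 0.1819]
tcp_rot: [[0.999, 0.001, 0.045], [-0.045, 0.0, 0.999], [0.001, -1.0, 0.0]]
force: [-0.2, 0.6, -0.0]
finger_gap: 0.0244
```

Request:
{"method": "carry_out", "body": {"deltas": [{"delta_pos":[-3,0,0],"roll":0},{"delta_pos":[-6,0,0],"roll":0},{"delta_pos":[-9,0,2],"roll":0},{"delta_pos":[-12,0,5],"roll":0},{"delta_pos":[-15,0,8],"roll":0},{"delta_pos":[-17,0,11],"roll":0},{"delta_pos":[-19,0,14],"roll":0},{"delta_pos":[-20,0,17],"roll":0}]}}

```text
t: 10.3
ee_pos: [0.3408, 0.3867, 0.1811]
tcp_rot: [[0.999, 0.001, 0.044], [-0.044, 0.001, 0.999], [0.001, -1.0, 0.001]]
force: [1.7, 1.1, -0.5]
finger_gap: 0.024
```

Run:
```python
from h import *
a=snap('top','t4.png');b=snap('scene','s4.png')
v=(.533,.1584,0,87.4);reg=(.533,.1594,.073,87.4)
A=overlay('top','t4.png','',(165,185,245,265),5,None,None);B=overlay('scene','s4.png','',(315,183,395,263),5,reg,v)
cv2.imwrite('pics/c6.png',np.hstack([A,B]));print(r.state()['t'],r.state()['ee_pos'])
print(r.search_frame('top','dial_grip')[:3],r.search_frame('top','regulator_mark')[:2])
```

```text
10.4 [0.34153399 0.38858324 0.18095778]
[{'xy': [198.0, 223.4], 'p': 0.75}, {'xy': [456.7, 280.3], 'p': 0.47}] [{'xy': [453.4, 287.2], 'p': 0.72}, {'xy': [194.1, 220.6], 'p': 0.57}]
```

View pics/c6.png

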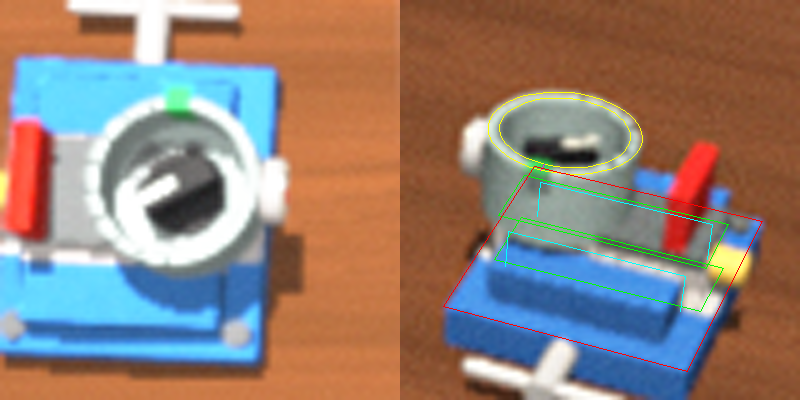

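The regulator stands upright in the vise: in the scene crop, rim and keel match the model. In the top crop the mark is at (178,100), the knob centre near (180,186), and the pointer goes towards (135,205). I now fit the pointer angle and axis.

```bash
cat >> h.py <<'E'
def topdown(f,cx,cy,z,half=.05,n=400,cam='top'):
    # rectified plane at height z: column = world -y, row = world -x
    s=np.array([[cx+half,cy+half],[cx+half,cy-half],[cx-half,cy-half],[cx-half,cy+half]])
    src=np.float32([proj(cam,(*p,z)) for p in s]);dst=np.float32([[0,0],[n,0],[n,n],[0,n]])
    return cv2.warpPerspective(cv2.imread('pics/'+f),cv2.getPerspectiveTransform(src+.5,dst),(n,n),flags=cv2.INTER_CUBIC)
E
python3 - <<'E'
from h import *
s=r.state();print(np.round(s['joint_positions'],3),r.camera_model('top')['cx'])
th=np.radians(87.4);x=np.array([np.cos(th),np.sin(th)]);ax=np.array([.5332,.1588])-.035*x;print('axis',ax)
im=cv2.imread('pics/t4.png');h=cv2.cvtColor(im,cv2.COLOR_BGR2HSV).astype(int)
m=((h[...,0]>45)&(h[...,0]<80)&(h[...,1]>110)&(h[...,2]>60))[190:220,185:220];v,u=np.nonzero(m);w=ray('top',(u.mean()+185,v.mean()+190),.116);print('mark',w,'rel',(w[:2]-ax).round(4))
A=topdown('t4.png',*ax,.108);B=topdown('t4.png',*ax,.116)
for I,c in((A,(0,0,255)),(B,(0,255,255))):
    cv2.circle(I,(200,200),2,c,-1)
    for q in(.039,.046) if I is B else(): cv2.circle(I,(200,200),int(q*4000),c,1)
if 1:
    bx=cv2.boxPoints(((200,200),(176,72),-30)).astype(int);cv2.polylines(A,[bx],True,(0,255,255),1)
cv2.imwrite('pics/c7.png',np.hstack([A,B]))
E
```

```text
[ 0.754  0.334  1.78  -0.     1.027 -0.773] 279.2092409808949
axis [0.5316123  0.12383603]
mark [0.57540254 0.12302172 0.116     ] rel [ 0.0438 -0.0008]
```

View pics/c7.png

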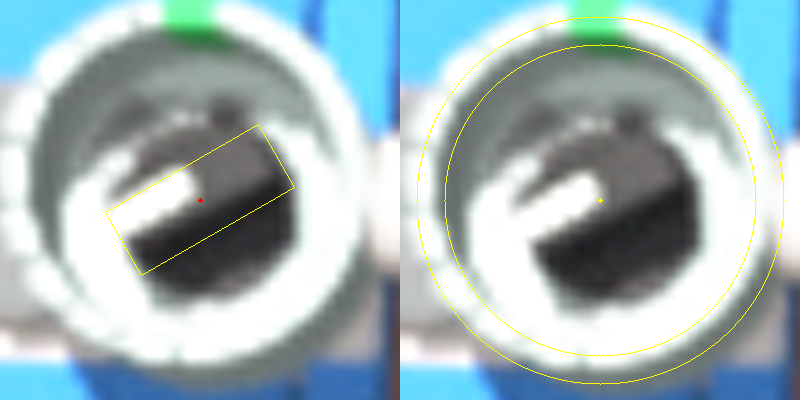

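Run:
```python
from h import *
from scipy.ndimage import map_coordinates
from itertools import product
a0=np.array([.5316,.1238])
def vals(c,g,P,z):
    m=r.camera_model(c);T=np.array(m['camera_from_world']);q=np.c_[P,np.full(len(P),z)]@T[:3,:3].T+T[:3,3]
    return map_coordinates(g,[m['fy']*q[:,1]/q[:,2]+m['cy'],m['fx']*q[:,0]/q[:,2]+m['cx']],order=1)
for c,f,angs in(('top','t4.png',np.radians(np.arange(-75,76,3))),):
    im=cv2.imread('pics/'+f).astype(float);g=im.min(2)
    an=angs[np.abs(np.degrees(angs)+2)>12];d=np.c_[np.cos(an),np.sin(an)];res=[]
    for dx,dy in product(np.arange(-.008,.0081,.0005),repeat=2):
        o=a0+[dx,dy];res.append((np.mean(vals(c,g,o+.0425*d,.116)-vals(c,g,o+.036*d,.116))+np.mean(vals(c,g,o+.0425*d,.116)-vals(c,g,o+.049*d,.116)),dx,dy))
    print(c,[np.round(t,4).tolist() for t in sorted(res)[::-1][:6]])
# knob face: centre, angle; bright line from axis to end
g=cv2.imread('pics/t4.png').astype(float).mean(2);res=[]
u=np.linspace(.004,.020,9);w=np.array([-.006,.006])
for dx,dy,th in product(np.arange(-.004,.0081,.001),np.arange(-.005,.0061,.001),np.radians(np.arange(100,145,2))):
    o=a0+[dx,dy];e=np.array([np.cos(th),np.sin(th)]);n=np.array([-e[1],e[0]])
    line=vals('top',g,o+u[:,None]*e,.108).mean();side=np.mean([vals('top',g,o+u[:,None]*e+k*n,.108).mean() for k in w])
    res.append((line-side,dx,dy,np.degrees(th)))
print([np.round(t,4).tolist() for t in sorted(res)[::-1][:8]])
```

```text
Traceback (most recent call last):
ValueError: time passes only in moves, steps and waits
```

Run:
```python
from h import *
from scipy.ndimage import map_coordinates
from itertools import product
M={c:r.camera_model(c) for c in('top',)}
a0=np.array([.5316,.1238])
def vals(c,g,P,z):
    m=M[c];T=np.array(m['camera_from_world']);q=np.c_[P,np.full(len(P),z)]@T[:3,:3].T+T[:3,3]
    return map_coordinates(g,[m['fy']*q[:,1]/q[:,2]+m['cy'],m['fx']*q[:,0]/q[:,2]+m['cx']],order=1)
im=cv2.imread('pics/t4.png').astype(float);g=im.min(2);c='top'
an=np.radians(np.arange(-75,76,3));an=an[np.abs(np.degrees(an)+2)>12];d=np.c_[np.cos(an),np.sin(an)];res=[]
for dx,dy in product(np.arange(-.008,.0081,.0005),repeat=2):
    o=a0+[dx,dy];res.append((2*np.mean(vals(c,g,o+.0425*d,.116))-np.mean(vals(c,g,o+.036*d,.116))-np.mean(vals(c,g,o+.049*d,.116)),dx,dy))
print(c,[np.round(t,4).tolist() for t in sorted(res)[::-1][:6]])
g=im.mean(2);res=[];u=np.linspace(.004,.020,9);w=np.array([-.006,.006])
for dx,dy,th in product(np.arange(-.004,.0081,.001),np.arange(-.005,.0061,.001),np.radians(np.arange(100,145,2))):
    o=a0+[dx,dy];e=np.array([np.cos(th),np.sin(th)]);n=np.array([-e[1],e[0]])
    line=vals('top',g,o+u[:,None]*e,.108).mean();side=np.mean([vals('top',g,o+u[:,None]*e+k*n,.108).mean() for k in w])
    res.append((line-side,dx,dy,np.degrees(th)))
print([np.round(t,4).tolist() for t in sorted(res)[::-1][:8]])
```

```text
top [[233.3774, 0.0025, 0.0015], [232.493, 0.003, 0.0015], [232.4589, 0.0025, 0.001], [231.3331, 0.003, 0.001], [230.9121, 0.0025, 0.002], [230.3538, 0.002, 0.0015]]
[[120.168, 0.005, -0.001, 122.0], [119.7955, 0.005, 0.0, 124.0], [119.5556, 0.005, -0.001, 120.0], [119.279, 0.004, -0.001, 118.0], [119.0547, 0.004, 0.0, 120.0], [119.0437, 0.005, 0.0, 122.0], [118.8271, 0.006, -0.001, 124.0], [118.4933, 0.005, -0.002, 120.0]]
```

The rim fit puts the knob axis at (0.5341, 0.1253), and the line fit puts the pointer at 121°. The mark direction is -2.6°, so the knob needs about 123.6° clockwise. I move above the knob with the jaws across its flats.

Request:
{"method": "carry_out", "body": {"deltas": [{"delta_pos":[2.6,0,-3.2],"roll":7},{"delta_pos":[5.2,0,-6.4],"roll":14},{"delta_pos":[7.8,0,-9.6],"roll":21},{"delta_pos":[10.4,0,-12.8],"roll":28},{"delta_pos":[13,0,-16],"roll":35},{"delta_pos":[15.6,0,-19.2],"roll":42},{"delta_pos":[18.2,0,-22.5],"roll":49},{"delta_pos":[20.5,0,-25.5],"roll":56}], "jaw": 180}}

```text
t: 11.17
ee_pos: [0.5373, 0.1177, 0.1803]
tcp_rot: [[0.515, 0.001, 0.857], [-0.857, -0.0, 0.515], [0.0, -1.0, 0.0]]
force: [0.4, 0.6, 0.9]
finger_gap: 0.0273
```

Request:
{"method": "carry_out", "body": {"deltas": [{"delta_pos":[0,1,0],"roll":0.4},{"delta_pos":[0,2,0],"roll":0.4},{"delta_pos":[0,3,0],"roll":0.4},{"delta_pos":[0,3,0],"roll":0.4},{"delta_pos":[0,3,0],"roll":0.4}]}}

```text
t: 11.58
ee_pos: [0.5353, 0.122, 0.1491]
tcp_rot: [[0.517, -0.002, 0.856], [-0.856, -0.0, 0.517], [-0.001, -1.0, -0.001]]
force: [0.3, -0.5, 0.5]
finger_gap: 0.0271
```

Run:
```python
from h import *
snap('scene','s5.png')
s=r.state();p=np.array(s['ee_pos']);R=np.array(s['tcp_rot']);print(s['t'],p.round(4),np.degrees(np.arctan2(R[1,0],R[0,0])),s['finger_gap'],np.round(s['joint_positions'],2))
im=overlay('scene','s5.png','',(315,170,415,245),7,(.5341+.0016,.1253+.035,.073,87.4),None)
for d in(-.0135,.0135):
    q=proj('scene',p+d*R[:,2]);cv2.circle(im,tuple(((q-[315,170]+.5)*7).astype(int)),3,(0,0,255),-1)
q=proj('scene',(p[0],p[1],.108));cv2.circle(im,tuple(((q-[315,170]+.5)*7).astype(int)),3,(255,0,255),-1)
cv2.imwrite('pics/c8.png',im)
```

```text
11.6333 [0.5357 0.122  0.1497] -58.854778625459616 0.02725895539274207 [ 0.14  0.43  1.72  0.    0.99 -0.4 ]
```

View pics/c8.png

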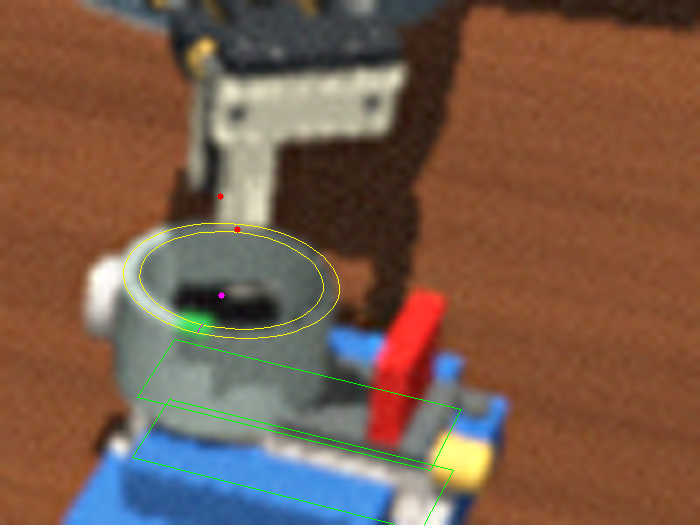

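The fingers are over the well and aligned with the knob flats. Both cameras together put the axis at about (0.5343, 0.1243). I shift 2.5 mm along the bar and descend carefully.

Request:
{"method": "carry_out", "body": {"deltas": [{"delta_pos":[-0.15,1,0],"roll":0},{"delta_pos":[-0.25,2,0],"roll":0},{"delta_pos":[-0.25,3,0],"roll":0},{"delta_pos":[-0.25,3.5,0],"roll":0},{"delta_pos":[-0.25,4,0],"roll":0},{"delta_pos":[-0.25,4.4,0],"roll":0},{"delta_pos":[-0.25,4.7,0],"roll":0}]}}

```text
t: 12.22
ee_pos: [0.5349, 0.1234, 0.1021]
tcp_rot: [[0.516, -0.0, 0.857], [-0.857, -0.0, 0.516], [-0.0, -1.0, -0.0]]
force: [0.7, -1.0, 0.2]
finger_gap: 0.0273
```

Request:
{"method": "carry_out", "body": {"deltas": [{"delta_pos":[0,0.3,0],"roll":0},{"delta_pos":[0,0.6,0],"roll":0},{"delta_pos":[0,0.9,0],"roll":0},{"delta_pos":[0,1.2,0],"roll":0},{"delta_pos":[0,1.5,0],"roll":0},{"delta_pos":[0,1.8,0],"roll":0},{"delta_pos":[0,2.1,0],"roll":0},{"delta_pos":[0,2.4,0],"roll":0}]}}

```text
t: 12.88
ee_pos: [0.535, 0.1235, 0.0784]
tcp_rot: [[0.516, 0.0, 0.857], [-0.857, 0.0, 0.516], [0.0, -1.0, 0.0]]
force: [-0.4, -0.7, -0.1]
finger_gap: 0.0273
```

Request:
{"method": "carry_out", "body": {"deltas": [{"delta_pos":[0,0,0],"roll":0},{"delta_pos":[0,0,0],"roll":0},{"delta_pos":[0,0,0],"roll":0},{"delta_pos":[0,0,0],"roll":0}], "jaw": 255, "newtons": 8}}

```text
t: 13.22
ee_pos: [0.5351, 0.1235, 0.0786]
tcp_rot: [[0.516, 0.0, 0.857], [-0.857, 0.0, 0.516], [0.0, -1.0, 0.0]]
force: [0.5, 0.6, -2.8]
finger_gap: 0.0187
```

Run:
```python
from h import *
s=r.state();print({k:np.round(s[k],4).tolist() for k in('t','ee_pos','force','moment','finger_gap')})
```

```text
{'t': 13.2167, 'ee_pos': [0.5351, 0.1235, 0.0786], 'force': [0.4909, 0.6469, -2.827], 'moment': [-0.0257, -0.2387, -0.0615], 'finger_gap': 0.0187}
```

Request:
{"method": "carry_out", "body": {"deltas": [{"delta_pos":[0,0,0],"roll":0},{"delta_pos":[0,0,0],"roll":0},{"delta_pos":[0,0,0],"roll":0}], "jaw": 255, "newtons": 30}}

```text
t: 13.47
ee_pos: [0.5351, 0.1235, 0.0787]
tcp_rot: [[0.516, 0.0, 0.857], [-0.857, 0.0, 0.516], [0.0, -1.0, 0.0]]
force: [2.1, 1.8, -2.9]
finger_gap: 0.0183
```

Request:
{"method": "carry_out", "body": {"deltas": [{"delta_pos":[0,0,0],"roll":2},{"delta_pos":[0,0,0],"roll":5},{"delta_pos":[0,0,0],"roll":9},{"delta_pos":[0,0,0],"roll":13},{"delta_pos":[0,0,0],"roll":17},{"delta_pos":[0,0,0],"roll":20},{"delta_pos":[0,0,0],"roll":20}]}}

```text
t: 14.05
ee_pos: [0.5344, 0.1232, 0.0787]
tcp_rot: [[0.189, -0.001, 0.982], [-0.982, -0.001, 0.189], [0.0, -1.0, -0.001]]
force: [-2.5, -2.1, 1.0]
finger_gap: 0.0177
```

Run:
```python
from h import *
s=r.state();print({k:np.round(s[k],4).tolist() for k in('t','ee_pos','force','moment','finger_gap')})
```

```text
{'t': 14.05, 'ee_pos': [0.5344, 0.1232, 0.0787], 'force': [-2.4525, -2.0677, 0.9815], 'moment': [-0.4429, 0.5343, -0.0511], 'finger_gap': 0.0177}
```

Request:
{"method": "carry_out", "body": {"deltas": [{"delta_pos":[0,0,0],"roll":4},{"delta_pos":[0,0,0],"roll":9},{"delta_pos":[0,0,0],"roll":14},{"delta_pos":[0,0,0],"roll":19},{"delta_pos":[0,0,0],"roll":24},{"delta_pos":[0,0,0],"roll":29},{"delta_pos":[0,0,0],"roll":34},{"delta_pos":[0,0,0],"roll":38}]}}

```text
t: 14.72
ee_pos: [0.5334, 0.1234, 0.0785]
tcp_rot: [[-0.455, -0.004, 0.89], [-0.89, -0.0, -0.455], [0.002, -1.0, -0.003]]
force: [-3.5, 0.2, -0.4]
finger_gap: 0.0178
```

Request:
{"method": "carry_out", "body": {"deltas": [{"delta_pos":[0,0,0],"roll":4},{"delta_pos":[0,0,0],"roll":9},{"delta_pos":[0,0,0],"roll":14},{"delta_pos":[0,0,0],"roll":19},{"delta_pos":[0,0,0],"roll":24},{"delta_pos":[0,0,0],"roll":29},{"delta_pos":[0,0,0],"roll":34},{"delta_pos":[0,0,0],"roll":38}]}}

```text
t: 15.38
ee_pos: [0.534, 0.1238, 0.0785]
tcp_rot: [[-0.907, -0.002, 0.421], [-0.421, 0.0, -0.907], [0.002, -1.0, -0.001]]
force: [-3.0, 2.3, -0.3]
finger_gap: 0.0179
```

Request:
{"method": "carry_out", "body": {"deltas": [{"delta_pos":[0,0,0],"roll":5},{"delta_pos":[0,0,0],"roll":10},{"delta_pos":[0,0,0],"roll":15},{"delta_pos":[0,0,0],"roll":20},{"delta_pos":[0,0,0],"roll":24},{"delta_pos":[0,0,0],"roll":27.5},{"delta_pos":[0,0,0],"roll":27.5},{"delta_pos":[0,0,0],"roll":27.5}]}}

```text
t: 16.05
ee_pos: [0.5347, 0.1236, 0.0785]
tcp_rot: [[-0.999, -0.001, -0.04], [0.04, 0.0, -0.999], [0.001, -1.0, -0.0]]
force: [-1.0, 1.5, -3.1]
finger_gap: 0.0181
```

Run:
```python
from h import *
s=r.state();print({k:np.round(s[k],4).tolist() for k in('t','ee_pos','force','moment','finger_gap')})
snap('scene','s6.png')
im=cv2.imread('pics/s6.png');h=cv2.cvtColor(im,cv2.COLOR_BGR2HSV).astype(int)
m=((h[...,0]>45)&(h[...,0]<80)&(h[...,1]>110)&(h[...,2]>60))[205:225,330:360];v,u=np.nonzero(m);print(len(u));print(ray('scene',(u.mean()+330,v.mean()+205),.116))
```

```text
{'t': 16.05, 'ee_pos': [0.5347, 0.1236, 0.0785], 'force': [-0.9795, 1.4839, -3.1078], 'moment': [0.2776, 0.3266, -0.0468], 'finger_gap': 0.0181}
12
[0.57827037 0.11971062 0.116     ]
```

The gripper now holds the pointer at -2.3°. I release, back off and check against the mark.

Request:
{"method": "carry_out", "body": {"deltas": [{"delta_pos":[0,0,0],"roll":0},{"delta_pos":[0,0,0],"roll":0},{"delta_pos":[0,0,0],"roll":0},{"delta_pos":[0,0,0],"roll":0}], "jaw": 180}}

```text
t: 16.43
ee_pos: [0.5352, 0.1234, 0.0789]
tcp_rot: [[-0.999, 0.001, -0.042], [0.042, -0.0, -0.999], [-0.001, -1.0, 0.0]]
force: [-0.4, -0.2, 0.4]
finger_gap: 0.0273
```

Request:
{"method": "carry_out", "body": {"deltas": [{"delta_pos":[0,-0.5,0],"roll":0},{"delta_pos":[0,-1.5,0],"roll":0},{"delta_pos":[0,-3,0],"roll":0},{"delta_pos":[0,-5,0],"roll":0},{"delta_pos":[0,-7,0],"roll":0},{"delta_pos":[0,-9,0],"roll":0},{"delta_pos":[0,-10,0],"roll":0},{"delta_pos":[0,-10,0],"roll":0}]}}

```text
t: 17.1
ee_pos: [0.5361, 0.1236, 0.1814]
tcp_rot: [[-0.999, 0.004, -0.043], [0.043, 0.001, -0.999], [-0.004, -1.0, -0.001]]
force: [0.7, 0.7, -0.6]
finger_gap: 0.0274
```

Request:
{"method": "carry_out", "body": {"deltas": [{"delta_pos":[3,0,-2],"roll":0},{"delta_pos":[6,0,-5],"roll":0},{"delta_pos":[9,0,-8],"roll":0},{"delta_pos":[12,0,-11],"roll":0},{"delta_pos":[15,0,-14],"roll":0},{"delta_pos":[18,0,-17],"roll":0},{"delta_pos":[19,0,-20],"roll":0},{"delta_pos":[19,0,-22],"roll":0}]}}

```text
t: 17.77
ee_pos: [0.3517, 0.3535, 0.178]
tcp_rot: [[-0.999, -0.001, -0.041], [0.041, -0.0, -0.999], [0.001, -1.0, 0.0]]
force: [0.8, -0.8, -0.3]
finger_gap: 0.0274
```

```bash
sed -i 's/src+.5,dst/src,dst/' h.py
python3 - <<'E'
from h import *
from scipy.ndimage import map_coordinates
from itertools import product
snap('top','t7.png');print(r.state()['t'],r.state()['ee_pos'])
m=r.camera_model('top');T=np.array(m['camera_from_world'])
def vals(g,P,z):
    q=np.c_[P,np.full(len(P),z)]@T[:3,:3].T+T[:3,3]
    return map_coordinates(g,[m['fy']*q[:,1]/q[:,2]+m['cy'],m['fx']*q[:,0]/q[:,2]+m['cx']],order=1)
a0=np.array([.5341,.125]);im=cv2.imread('pics/t7.png').astype(float);g=im.min(2)
an=np.radians(np.arange(-75,76,3));an=an[np.abs(np.degrees(an)+2)>12];d=np.c_[np.cos(an),np.sin(an)]
R=[]
for dx,dy in product(np.arange(-.006,.0061,.0005),repeat=2):
    o=a0+[dx,dy];R.append((2*np.mean(vals(g,o+.0425*d,.116))-np.mean(vals(g,o+.036*d,.116))-np.mean(vals(g,o+.049*d,.116)),dx,dy))
b=max(R);ax=a0+b[1:];print('axis',ax)
h=cv2.cvtColor(im.astype(np.uint8),cv2.COLOR_BGR2HSV).astype(int)
k=((h[...,0]>45)&(h[...,0]<80)&(h[...,1]>110)&(h[...,2]>60))[190:220,185:220];v,u=np.nonzero(k);w=ray('top',(u.mean()+185,v.mean()+190),.116)
print('mark',w,'angle',np.degrees(np.arctan2(*(w[:2]-ax)[::-1])))
g=im.mean(2);R=[];u=np.linspace(.004,.020,9)
for dx,dy,th in product(np.arange(-.004,.0041,.001),np.arange(-.004,.0041,.001),np.radians(np.arange(-25,20,1))):
    o=ax+[dx,dy];e=np.array([np.cos(th),np.sin(th)]);n=np.array([-e[1],e[0]])
    R.append((vals(g,o+u[:,None]*e,.108).mean()-np.mean([vals(g,o+u[:,None]*e+q*n,.108).mean() for q in(-.006,.006)]),dx,dy,np.degrees(th)))
print([np.round(t,4).tolist() for t in sorted(R)[::-1][:5]])
A=topdown('t7.png',.533,.155,.110,.08,600);cv2.imwrite('pics/c9.png',A)
E
```

```text
17.8167 [0.35317273 0.35558062 0.17813036]
axis [0.5366 0.123 ]
mark [0.57738193 0.12193428 0.116     ] angle -1.496921517563169
[[120.5623, -0.004, 0.001, -4.0], [120.468, -0.003, 0.001, -5.0], [120.4494, -0.004, 0.001, -5.0], [120.3953, -0.003, 0.001, -4.0], [119.9858, -0.003, 0.001, -6.0]]
```

View pics/c9.png

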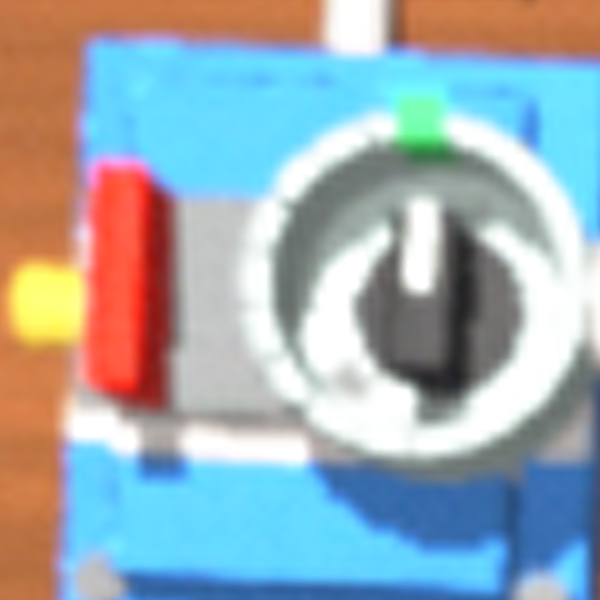

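The top view shows the pointer at about -2.3 to -4.5° and the mark at about -1.5°. That is about 1–3° past the centre of the mark, within the ±6.9° tolerance. I re-grip, turn back about 1.5°, then pull.

Request:
{"method": "carry_out", "body": {"deltas": [{"delta_pos":[0,0,3],"roll":0},{"delta_pos":[-2,0,6],"roll":0},{"delta_pos":[-5,0,9],"roll":0},{"delta_pos":[-8,0,12],"roll":0},{"delta_pos":[-11,0,15],"roll":0},{"delta_pos":[-14,0,18],"roll":0},{"delta_pos":[-17,0,20.5],"roll":0},{"delta_pos":[-19,0,22],"roll":0}]}}

```text
t: 18.48
ee_pos: [0.5367, 0.1202, 0.1778]
tcp_rot: [[-0.999, -0.0, -0.045], [0.045, -0.001, -0.999], [0.0, -1.0, 0.001]]
force: [0.2, 0.4, 0.3]
finger_gap: 0.0274
```

Request:
{"method": "carry_out", "body": {"deltas": [{"delta_pos":[0,0,0],"roll":0},{"delta_pos":[0,1.5,0],"roll":0},{"delta_pos":[0,3,0],"roll":0},{"delta_pos":[0,4.5,0],"roll":0},{"delta_pos":[0,5,0],"roll":0},{"delta_pos":[0,5,0],"roll":0}]}}

```text
t: 18.98
ee_pos: [0.5337, 0.1236, 0.1271]
tcp_rot: [[-0.999, -0.003, -0.043], [0.043, -0.0, -0.999], [0.003, -1.0, 0.001]]
force: [0.1, 0.1, -0.0]
finger_gap: 0.0272
```

Request:
{"method": "carry_out", "body": {"deltas": [{"delta_pos":[0,0.7,0],"roll":0},{"delta_pos":[0,1.4,0],"roll":0},{"delta_pos":[0,2.1,0],"roll":0},{"delta_pos":[0,2.8,0],"roll":0},{"delta_pos":[0,3.5,0],"roll":0},{"delta_pos":[0,4.2,0],"roll":0},{"delta_pos":[0,4.9,0],"roll":0},{"delta_pos":[0,4.95,0],"roll":0}]}}

```text
t: 19.65
ee_pos: [0.5343, 0.1234, 0.0777]
tcp_rot: [[-0.999, -0.002, -0.043], [0.043, -0.0, -0.999], [0.002, -1.0, 0.0]]
force: [-0.3, -0.9, -0.6]
finger_gap: 0.0275
```

Request:
{"method": "carry_out", "body": {"deltas": [{"delta_pos":[0,0,0],"roll":0},{"delta_pos":[0,0,0],"roll":0},{"delta_pos":[0,0,0],"roll":0},{"delta_pos":[0,0,0],"roll":0},{"delta_pos":[0,0,0],"roll":-1.5},{"delta_pos":[0,0,0],"roll":-1.5},{"delta_pos":[0,0,0],"roll":-1.5}], "jaw": 255, "newtons": 30}}

```text
t: 20.23
ee_pos: [0.5351, 0.1235, 0.0793]
tcp_rot: [[-1.0, 0.0, -0.017], [0.017, 0.0, -1.0], [-0.0, -1.0, -0.0]]
force: [0.7, 0.5, -1.7]
finger_gap: 0.0178
```

Now the pull, in small steps.

Request:
{"method": "carry_out", "body": {"deltas": [{"delta_pos":[0,-0.1,0],"roll":0},{"delta_pos":[0,-0.25,0],"roll":0},{"delta_pos":[0,-0.4,0],"roll":0},{"delta_pos":[0,-0.55,0],"roll":0},{"delta_pos":[0,-0.7,0],"roll":0},{"delta_pos":[0,-0.85,0],"roll":0},{"delta_pos":[0,-1.0,0],"roll":0},{"delta_pos":[0,-1.0,0],"roll":0}]}}

```text
t: 20.9
ee_pos: [0.5351, 0.1235, 0.0896]
tcp_rot: [[-1.0, 0.0, -0.017], [0.017, 0.0, -1.0], [-0.0, -1.0, -0.0]]
force: [-0.1, -0.4, 1.9]
finger_gap: 0.0176
```

Request:
{"method": "carry_out", "body": {"deltas": [{"delta_pos":[0,-0.05,0],"roll":0},{"delta_pos":[0,-0.1,0],"roll":0},{"delta_pos":[0,-0.1,0],"roll":0}]}}

```text
t: 21.15
ee_pos: [0.535, 0.1235, 0.0902]
tcp_rot: [[-1.0, 0.0, -0.017], [0.017, -0.0, -1.0], [-0.0, -1.0, 0.0]]
force: [0.9, -0.7, -1.9]
finger_gap: 0.0179
```

Request:
{"method": "carry_out", "body": {"deltas": [{"delta_pos":[0,-0.05,0],"roll":0},{"delta_pos":[0,-0.1,0],"roll":0},{"delta_pos":[0,-0.1,0],"roll":0},{"delta_pos":[0,-0.1,0],"roll":0}]}}

```text
t: 21.48
ee_pos: [0.535, 0.1235, 0.0912]
tcp_rot: [[-1.0, 0.0, -0.017], [0.017, 0.0, -1.0], [-0.0, -1.0, -0.0]]
force: [1.6, -0.0, -2.2]
finger_gap: 0.0176
```

Request:
{"method": "carry_out", "body": {"deltas": [{"delta_pos":[0,-0.03,0],"roll":0},{"delta_pos":[0,-0.03,0],"roll":0},{"delta_pos":[0,-0.03,0],"roll":0}]}}

```text
t: 21.73
ee_pos: [0.5348, 0.1235, 0.0913]
tcp_rot: [[-1.0, -0.0, -0.017], [0.017, -0.0, -1.0], [0.0, -1.0, 0.0]]
force: [2.0, -1.1, -3.7]
finger_gap: 0.0177
```

Request:
{"method": "carry_out", "body": {"deltas": [{"delta_pos":[0,-0.04,0],"roll":0},{"delta_pos":[0,-0.08,0],"roll":0},{"delta_pos":[0,-0.08,0],"roll":0}]}}

```text
t: 21.98
ee_pos: [0.5344, 0.1234, 0.0919]
tcp_rot: [[-1.0, -0.001, -0.017], [0.017, -0.0, -1.0], [0.001, -1.0, 0.0]]
force: [0.7, -0.7, -7.6]
finger_gap: 0.018
```

Run:
```python
from h import *
s=r.state();print({k:np.round(s[k],4).tolist() for k in('t','ee_pos','force','moment','finger_gap')})
```

```text
{'t': 21.9833, 'ee_pos': [0.5344, 0.1234, 0.0919], 'force': [0.6659, -0.6938, -7.6111], 'moment': [-0.0445, 0.1461, 0.0144], 'finger_gap': 0.018}
```

The stop is reached: the downward pull rose to 7.6 N. I ease back 0.5 mm, release, retreat and check.

Request:
{"method": "carry_out", "body": {"deltas": [{"delta_pos":[0,0.05,0],"roll":0},{"delta_pos":[0,0.05,0],"roll":0}]}}

```text
t: 22.15
ee_pos: [0.5346, 0.1234, 0.0915]
tcp_rot: [[-1.0, -0.001, -0.017], [0.017, -0.0, -1.0], [0.001, -1.0, 0.0]]
force: [-1.0, -1.1, -6.4]
finger_gap: 0.0178
```

Request:
{"method": "carry_out", "body": {"deltas": [{"delta_pos":[0,0,0],"roll":0},{"delta_pos":[0,0,0],"roll":0},{"delta_pos":[0,0,0],"roll":0},{"delta_pos":[0,0,0],"roll":0},{"delta_pos":[0,0,0],"roll":0}], "jaw": 180}}

```text
t: 22.57
ee_pos: [0.5352, 0.1235, 0.092]
tcp_rot: [[-1.0, 0.001, -0.017], [0.017, 0.0, -1.0], [-0.001, -1.0, -0.0]]
force: [-0.4, -0.1, -0.4]
finger_gap: 0.0274
```

Request:
{"method": "carry_out", "body": {"deltas": [{"delta_pos":[0,-0.5,0],"roll":0},{"delta_pos":[0,-1.5,0],"roll":0},{"delta_pos":[0,-3,0],"roll":0},{"delta_pos":[0,-5,0],"roll":0},{"delta_pos":[0,-7,0],"roll":0},{"delta_pos":[0,-9,0],"roll":0},{"delta_pos":[0,-10,0],"roll":0},{"delta_pos":[0,-10,0],"roll":0}]}}

```text
t: 23.23
ee_pos: [0.536, 0.1236, 0.1945]
tcp_rot: [[-1.0, 0.004, -0.017], [0.017, 0.001, -1.0], [-0.004, -1.0, -0.001]]
force: [0.3, 0.6, -0.1]
finger_gap: 0.0277
```

Request:
{"method": "carry_out", "body": {"deltas": [{"delta_pos":[3,0,-2],"roll":0},{"delta_pos":[6,0,-5],"roll":0},{"delta_pos":[9,0,-8],"roll":0},{"delta_pos":[12,0,-11],"roll":0},{"delta_pos":[15,0,-14],"roll":0},{"delta_pos":[18,0,-17],"roll":0},{"delta_pos":[19,0,-20],"roll":0},{"delta_pos":[19,0,-22],"roll":0}]}}

```text
t: 23.9
ee_pos: [0.3457, 0.3486, 0.1911]
tcp_rot: [[-1.0, -0.001, -0.015], [0.015, -0.0, -1.0], [0.001, -1.0, 0.0]]
force: [0.1, -1.2, 0.2]
finger_gap: 0.0274
```

Run:
```python
from h import *
snap('top','t8.png');snap('scene','s8.png');print(r.state()['t'])
A=topdown('t8.png',.533,.145,.116,.06,400)
B=cv2.resize(cv2.imread('pics/s8.png')[175:275,305:405],None,fx=4,fy=4,interpolation=cv2.INTER_CUBIC)
cv2.imwrite('pics/c10.png',np.hstack([A,B]))
```

```text
24.0
```

View pics/c10.png

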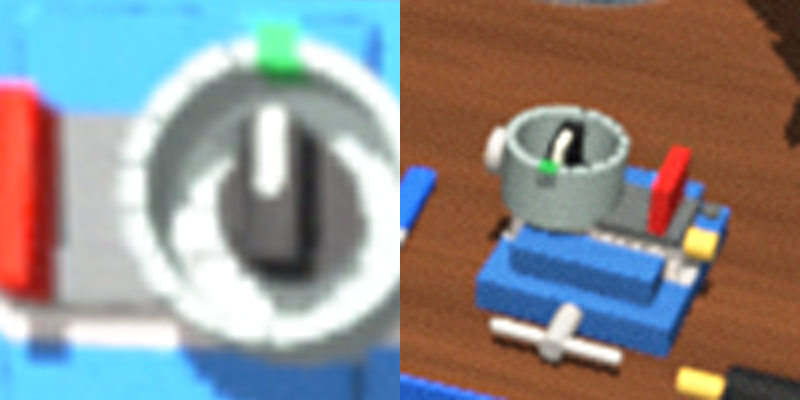

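The final view shows the pointer at about -1.3° and the mark at about -3.7°, a difference of about 0.04 rad. The knob is raised, and the regulator stands upright between the jaws. Handing in.

```bash
python3 -c "
from cell import r
print(r.close_job())"
```

```text
the job is handed in; nothing more can be done
None
```

I carried the grey regulator by its red handle to the low blue vise and set it upright between the jaws. I turned the knob about 122° clockwise to the green mark, then pulled it straight up to its stop. I released, backed the arm off and handed in at about t = 24 s; no verdict was reported.

**Last checks**
- **Placing:** the final scene view shows the regulator upright between the jaws. I placed it within a few millimetres of centre along them.
- **Pointer:** it sits about 0.03–0.04 rad counter-clockwise of the middle of the mark, within the 0.12 allowed. The view before pulling suggested 1–3° past the mark, so I turned back 1.5°. The two readings disagree slightly, but both are well inside the tolerance.
- **Knob:** the gripper rose about 12–13 mm, and the pull force climbed to 7.6 N, roughly the regulator's weight, so I took that as the stop. I saw the knob raised in the picture but did not measure its height separately.
- **Camera fits:** positions of the cup axis from the different fits differed by 2–3 mm. Grasp and turn still worked, with forces of about 8 N or less throughout.
- **Other things on the bench:** I noticed no contact with them, but I did not re-measure their positions at the end.

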